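Pin back the sprung idler arm of a dryer drive

ROBOT

A 6-joint arm with a two-finger parallel gripper is mounted at the origin on the work surface. World frame = base frame: x ahead of the robot, y to its left, z up, the work surface at z = 0. Lengths are in m, angles in rad, forces in N, time in s.
With the tool pointing down it reaches from about 0.225 to 0.725 m from the base axis. Payload 3.1 kg.
Tool frame: the origin (TCP) lies midway between the tips of the shut fingers; the grasp point (between the pads) lies 19 mm behind it (robot.pinch_z is the distance from the TCP to the grasp point, in m); z points along the fingers, y is the line along which they close (so a half turn about z gives the same grasp; the last joint's range is limited). The gripper opens to 85 mm and grips with 20 to 120 N. Pads are 22 mm wide; open, the fingers measure 114 mm over their backs; the gripper's body (76 mm by 85 mm) begins 54 mm behind the grasp point. The pads swing forward as they close: fully open they stand 13 mm farther back than shut.
Start: joints at [-0.128, 0.048, 0.099, 1.622, 0, 1.443], TCP at [0.525, -0, 0.231] pointing down, gripper open.
Joint ranges: [-2.91, 2.91], [-0.99, 1.94], [-1.21, 1.42], [-2.12, 2.29], [-1.49, 1.47], [-3.14, 3.14]. Speed limits (rad/s): [2.79, 2.79, 3.14, 3.14, 3.14, 3.14].

INTERFACE

Orientations are given as a unit quaternion [w, x, y, z].
In Python, from plant import status, cams, order, robot gives the robot as it stands.
- The arm moves only by the tool servo_tool, never from a script. Its argument "motion" is a list of rows, each an object of numbers: "x", "y", "z": the shift along the tool's x, y, z in units of 50 mm (1.0 is 50 mm); "yaw": the turn about the tool's z in units of 8 degrees (1.0 is 8 degrees). A call has exactly 5 rows; each row is the pose to reach, as a shift and turn from the pose commanded when the call began, along the tool's axes at that moment; what a row does not reach only later rows make up. A row lasts 1/10 s, in which the tool goes at most 50 mm and 8.59 degrees, less where a joint would pass 70% of its speed; a pose out of reach is approached as far as the arm can. A call with a gripper value outside its range is refused whole. "fingers" is the finger opening in mm, from 0 to 85.4, set as the call begins (left out, the last holds). The fingers move at their own pace and stop on an object; "force" is the grip in N (left out, the last holds). Time passes only in rows, so rows that repeat a pose let the fingers close, or fill a call up. It gives the time, the measured TCP pose, the force, the opening and the grip force at its end, in the units of the state.
- status.sense(): the state, without advancing time (a new reading comes with each control period).
- cams.capture(name): name is "scene" or "side" or "wrist"; returns a dict with "frame" (480x640x3 uint8, red, green, blue), "camera_matrix" (3x3 intrinsics, pixels), "camera_from_world" (4x4, takes a point from world to camera coordinates). Camera axes: x right, y up, looking along -z (the intrinsics and any distortion apply to the point x, -y, -z); pixel columns grow to the right and rows downward; lengths in m; the calibration is good to about 2 mm. A picture is of the moment at which its call begins. There is no depth.
- order.hand_in(): hands the job in; it is judged then, once.
The state is a dict: "time_s": time; "joint_pos": joint angles; "dq": joint speeds; "joint_efforts": joint torques, N m; "ee_pos": TCP position; "tool_rot": TCP orientation; "contact_force": force on the tool from outside, world axes, zero at the start; "wrist_torque": the same for the moment, N m; "finger_gap": finger opening in m; "grip_force": force on a finger pad.
Only numpy, scipy, OpenCV 4.12 (cv2) and the standard library are available. Lean on these libraries where they do the work, as an engineer would, in place of code of your own. Each camera call takes 0.05 s, during which the arm holds its last target. There are 200 camera calls.

TASK

Get this dryer drive plate ready for a new belt: take the lock pin with the flat T-shaped grip out of the wooden rack, swing the sprung idler arm back against its spring, and stand the pin fully down in the lock hole of the plate so that it keeps the arm back by itself. Do not let the arm fly back, leave the other things where they are, and let go of everything at the end.

Things in the scene. Friction and masses are not known exactly. Their poses are not given: they have to be found in the camera images.
- drive_plate: Fixed aluminium plate, 220 x 180 x 26 mm thick, flat on the bench; origin at the centre of its underside, x along its 220 mm side. On it: the idler arm, one round lock hole, a steel motor pulley (32 mm wide, 30 mm tall, at x -80, y -45 mm) and four bolt heads 6 mm high near the corners (x +-95, y +-75 mm).
- lock_hole (a point): Centre of the mouth of the only hole in the plate, on its top face: round, 14 mm wide with a 2 mm chamfer, right through to the bench (26 mm deep). It lies 75 mm from the pivot. At the start the arm is clear of it, to its clockwise side seen from above.
- pivot (a point): Pivot axis (vertical) of the idler arm, at the height of the plate's top face. The pivot bolt and the coil spring round it stand up to 38 mm above the plate, 18 mm radius about the axis.
- idler_arm (a joint): Arm angle, rad: 0 at rest on its stop, growing anticlockwise seen from above, at most 1.1. Flat steel bar 22 mm wide, from pivot to roller, its underside 6 mm and top 20 mm above the plate. A spring turns it back clockwise: 75 mm from the pivot it takes 2 N at 0, 4 N at 0.75. When it leans on the pin in the lock hole (pin on its clockwise side) it reads 0.75, or up to 0.08 less if the pin leans.
- push_edge (a point): Point on the arm's clockwise side face (the side to push), 75 mm from the pivot, at mid thickness (13 mm above the plate). Moves with the arm.
- roller (a point): Top centre of the grey plastic roller (52 mm wide, 22 mm tall, top 26 mm above the plate) at the arm's end, 130 mm from the pivot. Moves with the arm.
- pin_rack: Fixed wooden block 190 x 60 x 30 mm high on the bench, origin at the centre of its underside, x along its length, with three through holes 12 mm wide along its middle at x = -60, 0, +60 mm. The lock pin stands in one end hole, the drift in the other, which varies; the middle one is empty.
- lock_pin: Loose steel pin, 102 mm long, 90 g: round shank 10 mm thick and 70 mm long with a tapered foot, a collar 18 mm wide at 68 to 72 mm, and on top a flat dark grip 36 mm (x) x 16 mm (y) x 30 mm tall, from 72 to 102 mm above the foot. Origin at the centre of the foot, z up the pin. Stands with its foot on the bench in a rack hole.
- pin_grip (a point): Centre of the lock pin's flat grip, 87 mm above its foot.
- drift: Bystander: short steel drift standing in the other end hole of the rack, 80 mm long, shank 10 mm thick, thick round head 24 mm wide. Origin at its foot.
- spare_roller: Bystander: spare grey plastic roller lying on the bench, 52 mm wide, 22 mm tall, origin under its centre.
- wrench: Bystander: steel wrench 170 mm long lying on the bench, origin under its middle, x along it.
- jar: Bystander: jar 60 mm wide, 85 mm tall standing on the bench, origin under its centre.
Not all that is in view belongs to the job. What is shaped like the lock_pin but yellow is not meant.

How it is judged:
At the end, for the whole second after the job is handed in: The lock pin stands released and at rest in the lock hole, its foot at least 21 mm below the plate's top (26 mm is fully down), within 7 mm of the hole's axis and leaning less than 0.25 rad; the idler arm rests against it, held back at 0.60 to 0.85 rad (value of joint idler_arm between 0.6 and 0.85 rad and velocity of joint idler_arm between -0.05 and 0.05 rad/s and z of lock_pin in the frame of lock_hole below -0.021 m and horizontal distance between lock_pin and lock_hole below 0.007 m and angle between lock_pin's own z axis and vertical below 0.25 rad and linear speed of lock_pin below 0.02 m/s); the robot touches nothing.
It fails at once if the arm was let fly back on its spring (faster than 2 rad/s while below 0.5 rad) (velocity of joint idler_arm below -2 rad/s and value of joint idler_arm below 0.5 rad).
It fails at once if the drift was taken out of the rack or moved more than 25 mm (distance of drift from where it was at the start of the episode above 0.025 m).
It fails at once if the spare roller was moved more than 20 mm (distance of spare_roller from where it was at the start of the episode above 0.02 m).
It fails at once if the wrench was moved more than 20 mm (distance of wrench from where it was at the start of the episode above 0.02 m).
It fails at once if the jar was moved more than 20 mm (distance of jar from where it was at the start of the episode above 0.02 m).
It also fails if it takes over 51 s, if anything falls off the work surface, if the arm or the gripper's body presses on something with over 40 N, if the wrist force passes 120 N, or if a joint passes its speed limit or range.

## Working session

There is one attempt and no reset: what is moved stays moved. The work goes in short steps, Python scripts to look and compute and a tool call to move; the robot and the scene stay as the last step left them, time stands still between calls to the robot, and variables do not carry over. Pictures are saved under pics/ and viewed, at most 10 in all, crops included, and the job is handed in when it is done.

Besides the shell and the picture viewer there is one more tool, called after "Request:" in YAML: its name, and indented under it one key for each argument. servo_tool: Moves the arm, as the interface text tells. Its arguments: {"type":"object","properties":{"motion":{"type":"array","items":{"type":"object","properties":{"x":{"type":"number"},"y":{"type":"number"},"z":{"type":"number"},"yaw":{"type":"number"}}}},"fingers":{"type":"number"},"force":{"type":"number"}},"required":["motion"]}

```bash
mkdir -p pics
cat > h.py <<'E'
import numpy as np, cv2, pickle
from plant import status, cams, order, robot
def snap(n,f):
    c=cams.capture(n); cv2.imwrite(f'pics/{f}.png',c['frame'][:,:,::-1]); pickle.dump(c,open(f'pics/{f}.pkl','wb')); return c
def load(f): return pickle.load(open(f'pics/{f}.pkl','rb'))
def proj(c,p):
    T=c['camera_from_world']; q=T[:3,:3]@np.array(p,float)+T[:3,3]; q=q*[1,-1,-1]; u=c['camera_matrix']@q; return u[:2]/u[2]
def ray(c,u,v,z):
    T=c['camera_from_world']; R=T[:3,:3]; o=-R.T@T[:3,3]
    d=R.T@(np.linalg.inv(c['camera_matrix'])@[u,v,1]*[1,-1,-1]); return o+d*(z-o[2])/d[2]
E
python3 - <<'E'
from h import *
for n in('scene','side','wrist'):
    c=snap(n,n+'0'); print(n,c.keys(), np.round(-c['camera_from_world'][:3,:3].T@c['camera_from_world'][:3,3],3))
print(status.sense())
E
```

```text
scene dict_keys(['frame', 'camera_matrix', 'camera_from_world']) [1.252 0.393 0.575]
side dict_keys(['frame', 'camera_matrix', 'camera_from_world']) [0.399 0.799 0.706]
wrist dict_keys(['frame', 'camera_matrix', 'camera_from_world']) [0.525 0.078 0.373]
{'time_s': 0.15, 'joint_pos': array([-1.27813192e-01,  4.85603077e-02,  9.79389425e-02,  1.62201746e+00,
        1.70603787e-05,  1.44298779e+00]), 'dq': array([-0.00114001, -0.00160146,  0.0037104 ,  0.00133759,  0.000324  ,
        0.00178624]), 'joint_efforts': array([ 1.92174317e-03, -3.39259207e+01,  3.20423770e+01,  1.53483648e-02,
       -7.92531455e-05, -2.20000692e-05]), 'ee_pos': array([5.24511960e-01, 4.86071725e-05, 2.30387231e-01]), 'tool_rot': array([-7.34354361e-04,  7.07108132e-01,  7.07104830e-01, -5.56324679e-04]), 'contact_force': array([ 0.23535343, -0.59545703, -0.01323957]), 'wrist_torque': array([-0.02403767, -0.01247957,  0.02125996]), 'grip_force': 0.0, 'finger_gap': 0.08511991350444352}
```

View pics/scene0.png

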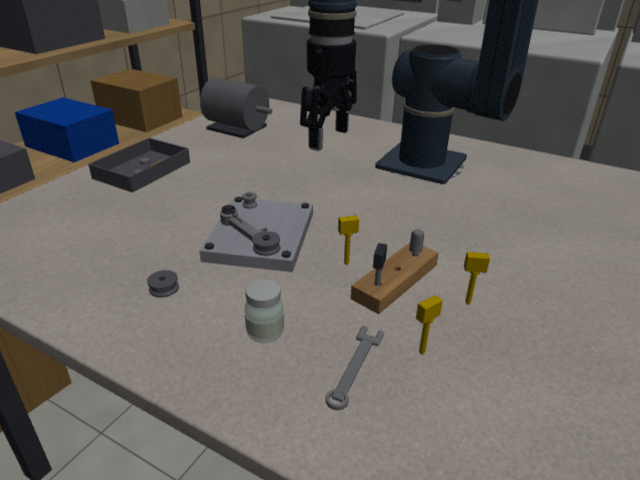

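View pics/side0.png

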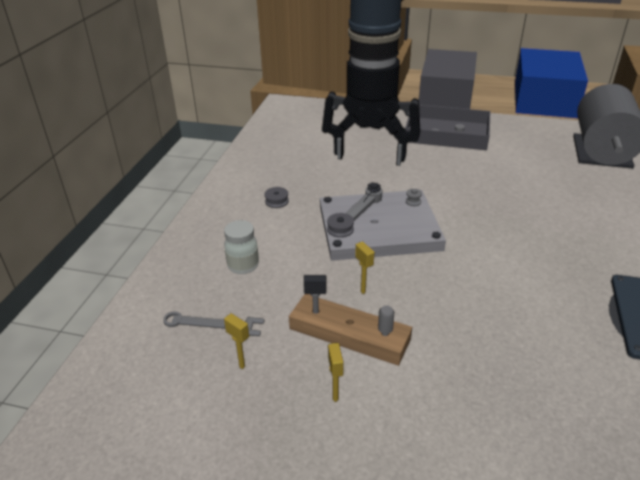

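The scene view shows the dark pin grip at (380,257) in the rack, the drift at (417,242), and the plate around (260,232). The side view shows the pin at (315,285), the drift at (386,318) and the lock hole near (374,222). I'll enlarge these areas to get accurate pixels.

Run:
```python
import cv2,numpy as np
a=cv2.imread('pics/scene0.png');b=cv2.imread('pics/side0.png')
f=lambda i,x,y,w,h,s:cv2.resize(i[y:y+h,x:x+w],None,fx=s,fy=s,interpolation=cv2.INTER_CUBIC)
t=np.hstack([f(a,195,180,133,100,3),f(b,315,178,133,100,3)])
u=np.hstack([f(a,340,200,133,100,3),f(b,285,262,133,100,3)])
cv2.imwrite('pics/crop1.png',np.vstack([t,u]))
```

```text
(no output)
```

View pics/crop1.png

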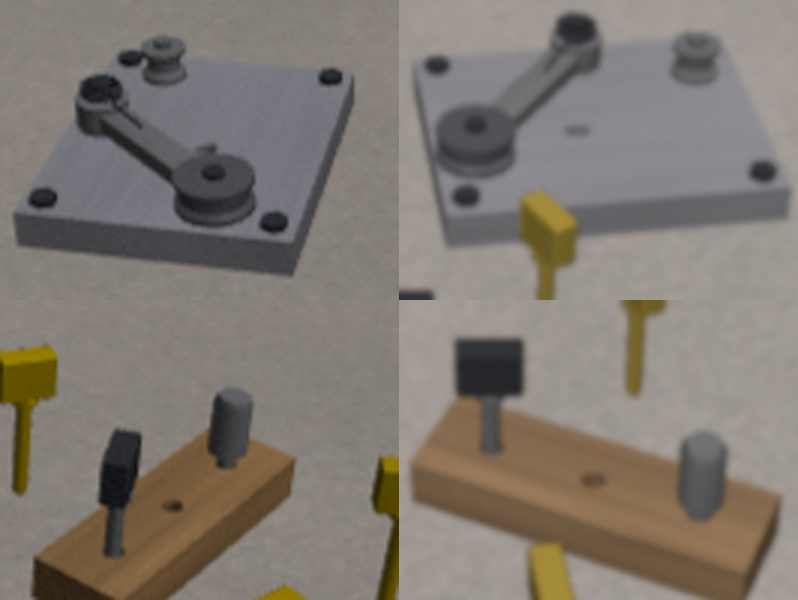

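The crop shows the bolts, the pulley, the hole at scene crop (206,148) / side crop (179,130), and the rack's middle hole. The pin's grip faces the side camera broadside. Next I'll triangulate these points.

```bash
cat >> h.py <<'E'
def tri(obs):
    A=[];b=[]
    for c,u,v in obs:
        p0=ray(c,u,v,0);p1=ray(c,u,v,.1);d=(p1-p0)/np.linalg.norm(p1-p0);M=np.eye(3)-np.outer(d,d);A.append(M);b.append(M@p0)
    x=np.linalg.solve(sum(A),sum(b)); return x,max(np.linalg.norm(proj(c,x)-[u,v]) for c,u,v in obs)
E
python3 - <<'E'
from h import *
a=load('scene0');b=load('side0')
A=lambda x,y:((x+.5)/3-.5+195,(y+.5)/3-.5+180)
B=lambda x,y:((x-399+.5)/3-.5+315,(y+.5)/3-.5+178)
C=lambda x,y:((x+.5)/3-.5+340,(y-300+.5)/3-.5+200)
D=lambda x,y:((x-399+.5)/3-.5+285,(y-300+.5)/3-.5+262)
P=lambda n,v:print(n,np.round(v,4))
for n,p,z in[('boltpul',(131,56),.032),('bolt2',(331,75),.032),('b3',(43,196),.032),('b4',(274,220),.032),('hole',(206,148),.026),('roller',(213,172),.052),('pivot',(101,87),.064)]:P('S '+n,ray(a,*A(*p),z))
for n,p,z in[('bTL',(438,64),.032),('bBL',(467,195),.032),('bBR',(765,170),.032),('hole',(578,130),.026),('roller',(476,125),.052),('pivot',(577,27),.064)]:P('D '+n,ray(b,*B(*p),z))
for n,p,z in[('mid',(173,506),.03),('pinentry',(114,552),.03),('drift entry',(228,464),.03)]:P('S '+n,ray(a,*C(*p),z))
for n,p,z in[('mid',(594,480),.03),('pinentry',(490,449),.03),('drift',(697,515),.03),('gripTL',(457,340),.102),('gripTR',(522,340),.102)]:P('D '+n,ray(b,*D(*p),z))
P('tri hole',tri([(a,*A(206,148)),(b,*B(578,130))])[0])
P('tri grip',tri([(a,*C(120,470)),(b,*D(490,367))])[0])
# others
for n,u,v in[('y1',347,264),('y2',471,303),('y3',423,353),('jar',264,335),('wr1',370,338),('wr2',338,400),('spare',163,290)]:P('S '+n,ray(a,u,v,0))
E
```

```text
S boltpul [ 0.4598 -0.2576  0.032 ]
S bolt2 [ 0.4086 -0.1165  0.032 ]
S b3 [ 0.6387 -0.1911  0.032 ]
S b4 [ 0.5862 -0.0507  0.032 ]
S hole [ 0.5298 -0.1418  0.026 ]
S roller [ 0.5854 -0.0962  0.052 ]
S pivot [ 0.5518 -0.2098  0.064 ]
D bTL [ 0.6369 -0.1893  0.032 ]
D bBL [ 0.5853 -0.0493  0.032 ]
D bBR [ 0.4068 -0.1164  0.032 ]
D hole [ 0.5306 -0.1416  0.026 ]
D roller [ 0.5899 -0.0967  0.052 ]
D pivot [ 0.5439 -0.2071  0.064 ]
S mid [0.5223 0.1457 0.03  ]
S pinentry [0.5816 0.134  0.03  ]
S drift entry [0.4631 0.1579 0.03  ]
D mid [0.522  0.1449 0.03  ]
D pinentry [0.5817 0.1348 0.03  ]
D drift [0.4647 0.1575 0.03  ]
D gripTL [0.599  0.1312 0.102 ]
D gripTR [0.5659 0.1236 0.102 ]
tri hole [ 0.5305 -0.1413  0.0264]
tri grip [0.5814 0.1326 0.0871]
S y1 [0.5185 0.0437 0.    ]
S y2 [0.5119 0.2813 0.    ]
S y3 [0.6684 0.2517 0.    ]
S jar [0.7604 0.0193 0.    ]
S wr1 [0.6801 0.1677 0.    ]
S wr2 [0.8145 0.1817 0.    ]
S spare [ 0.7575 -0.2008  0.    ]
```

View pics/wrist0.png

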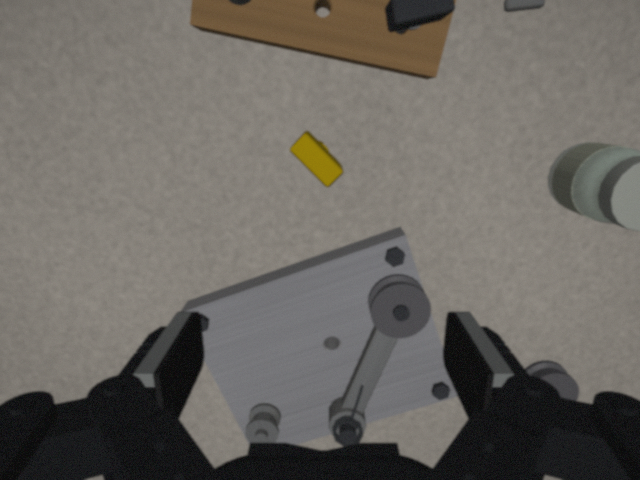

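The wrist view shows the grip at (420,10), the hole at (332,343), the pivot at (347,430) and the roller top at (400,312). The yellow decoy is clear of the path. Next I'll refine the pivot, hole and grip yaw.

Run:
```python
from h import *
from scipy.optimize import least_squares
a=load('scene0');b=load('side0');w=load('wrist0')
A=lambda x,y:((x+.5)/3-.5+195,(y+.5)/3-.5+180)
B=lambda x,y:((x-399+.5)/3-.5+315,(y+.5)/3-.5+178)
P=lambda n,v:print(n,np.round(v,4))
P('W hole',ray(w,332,343,.026));P('W roller',ray(w,400,312,.052));P('W piv',ray(w,347,431,.064))
for p in[(395,257),(440,390)]:P('W bolt',ray(w,*p,.032))
g=w['frame'][:45,370:470].astype(int); m=(g.max(2)<75)&(g.max(2)-g.min(2)<25)
ys,xs=np.nonzero(m);P('grip mask',[xs.min()+370,xs.max()+370,ys.min(),ys.max()])
pa,pb,pw=A(101,87),B(577,27),(347,431)
P('tri piv',tri([(a,*pa),(b,*pb),(w,*pw)])[0])
# plate-ish fit: pivot, th hole
H=np.array([.5303,-.1415]);
def f(v):
    p=v[:2];h=v[2:4];d=h-p;t=np.arctan2(d[1],d[0])-.535
    r=p+.13*np.array([np.cos(t),np.sin(t)])
    return np.r_[(h-H)*1.5,(np.linalg.norm(d)-.075)*3,(r-[.5870,-.0962]),(p-[.547,-.210])*.7]
s=least_squares(f,[.547,-.21,*H]);P('fit',s.x);P('res',s.fun)
```

```text
W hole [ 0.5328 -0.1409  0.026 ]
W roller [ 0.5906 -0.0939  0.052 ]
W piv [ 0.5463 -0.2094  0.064 ]
W bolt [ 0.5873 -0.0509  0.032 ]
W bolt [ 0.6385 -0.1896  0.032 ]
grip mask [386 453   0  33]
tri piv [ 0.5459 -0.2146  0.0592]
fit [ 0.5446 -0.2154  0.5303 -0.1418]
res [-0.0001 -0.0004  0.0002  0.0013  0.0032 -0.0017 -0.0038]
```

Request:
servo_tool:
  motion:
    - {"x":0.53,"y":0.2,"yaw":-1}
    - {"x":1.06,"y":0.4,"yaw":-2}
    - {"x":1.6,"y":0.6,"yaw":-3}
    - {"x":2.13,"y":0.8,"yaw":-4}
    - {"x":2.66,"y":1.0,"yaw":-5}

```text
invalid input at $.motion[0]: expected keys x, y, z, yaw
```

Request:
servo_tool:
  motion:
    - {"yaw":-1}
    - {"yaw":-2}
    - {"yaw":-3}
    - {"yaw":-4}
    - {"yaw":-5}

```text
invalid input at $.motion[0]: expected keys x, y, z, yaw
```

Request:
servo_tool:
  motion:
    - {"yaw":-1}
    - {"yaw":-2}
    - {"yaw":-3}
    - {"yaw":-3}
    - {"yaw":-3}

```text
invalid input at $.motion[0]: expected keys x, y, z, yaw
```

Run:
```python
from h import *
c=snap('wrist','wrist1'); s=status.sense(); print(s['time_s'],s['ee_pos'],s['tool_rot'],s['joint_pos'])
```

```text
0.2 [5.24623267e-01 4.44965633e-05 2.30529307e-01] [-6.04069124e-04  7.07109104e-01  7.07104051e-01 -4.59082453e-04] [-1.27790551e-01  4.85246604e-02  9.81853537e-02  1.62197441e+00
  1.17620350e-05  1.44301291e+00]
```

View pics/wrist1.png

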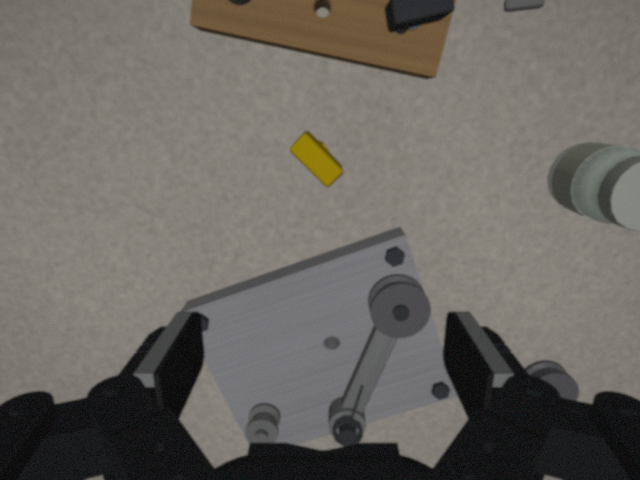

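The moves were refused because every row needs all four keys, so this view is the same as before. I'll resend them complete.

Request:
servo_tool:
  motion:
    - {"x":0.53,"y":0.2,"z":0,"yaw":-1}
    - {"x":1.06,"y":0.4,"z":0,"yaw":-2}
    - {"x":1.6,"y":0.6,"z":0,"yaw":-3}
    - {"x":2.13,"y":0.8,"z":0,"yaw":-4}
    - {"x":2.66,"y":1.14,"z":0,"yaw":-5}

```text
time_s: 0.7
ee_pos: [0.5818, 0.1341, 0.2313]
tool_rot: [-0.0, 0.42, 0.908, -0.0]
contact_force: [-0.0, 0.4, 1.0]
finger_gap: 0.0852
grip_force: 0.0
```

Request:
servo_tool:
  motion:
    - {"x":0,"y":0,"z":0,"yaw":-1}
    - {"x":0,"y":0,"z":0,"yaw":-2}
    - {"x":0,"y":0,"z":0,"yaw":-3}
    - {"x":0,"y":0,"z":0,"yaw":-4}
    - {"x":0,"y":0,"z":0,"yaw":-5}

```text
time_s: 1.2
ee_pos: [0.5818, 0.133, 0.2308]
tool_rot: [-0.0, 0.084, 0.996, -0.0]
contact_force: [-1.0, -0.5, -0.7]
finger_gap: 0.0852
grip_force: 0.0
```

Request:
servo_tool:
  motion:
    - {"x":0,"y":0,"z":0,"yaw":-1}
    - {"x":0,"y":0,"z":0,"yaw":-2}
    - {"x":0,"y":0,"z":0,"yaw":-3}
    - {"x":0,"y":0,"z":0,"yaw":-3}
    - {"x":0,"y":0,"z":0,"yaw":-3}

```text
time_s: 1.7
ee_pos: [0.5819, 0.1329, 0.231]
tool_rot: [-0.0, -0.12, 0.993, -0.0]
contact_force: [1.5, -1.1, 0.7]
finger_gap: 0.0852
grip_force: 0.0
```

Run:
```python
from h import *
c=snap('wrist','wrist2'); s=status.sense(); print(s['time_s'],s['ee_pos'],s['tool_rot'],s['joint_pos'])
```

```text
1.75 [0.58190652 0.13298688 0.2310557 ] [-2.29810072e-04 -1.20658436e-01  9.92694056e-01  2.91042506e-06] [ 1.12363669e-01  2.40209097e-01  3.12236086e-01  1.64328297e+00
  1.87278948e-06 -1.29542614e-01]
```

View pics/wrist2.png

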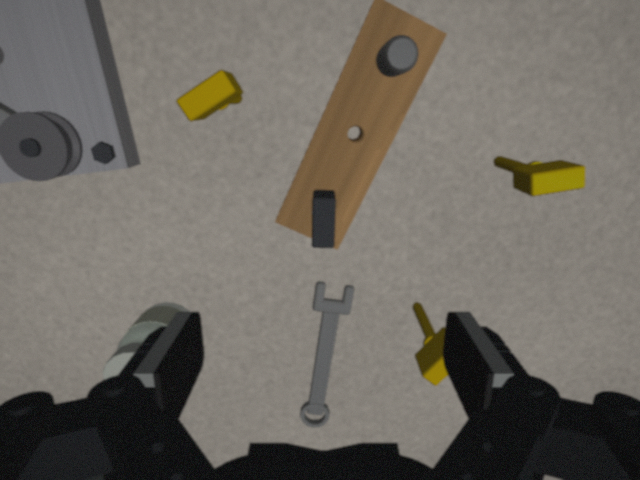

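The wrist view shows the dark grip at (323,219), upright and aligned with the tool's x axis and between the fingers. I'll check the offset.

Run:
```python
from h import *
w=load('wrist2');g=w['frame'][185:255,300:350].astype(int);m=((g.max(2)<60)).astype('uint8')
n,l,s,c=cv2.connectedComponentsWithStats(m);k=1+np.argmax(s[1:,4]);print(s[k],c[k]+[300,185])
pts=np.argwhere(l==k)[:,::-1].astype(np.float32);print(cv2.minAreaRect(pts))
u,v=s[k][0]+300+s[k][2]/2,0
for vv in(s[k][1]+185,s[k][1]+185+s[k][3]):print(np.round(ray(w,u-.5,vv,.102),4))
print(np.round(ray(w,u-.5,c[k][1]+185,.102),4))
```

```text
[  13    5   22   57 1164] [322.99656357 217.99226804]
((23.5, 33.0), (56.0, 21.0), 90.0)
[0.5601 0.1278 0.102 ]
[0.599  0.1373 0.102 ]
[0.5788 0.1324 0.102 ]
```

Request:
servo_tool:
  motion:
    - {"x":0,"y":0,"z":0.5,"yaw":0}
    - {"x":0,"y":0,"z":1.1,"yaw":0}
    - {"x":0,"y":0,"z":1.7,"yaw":0}
    - {"x":0,"y":0,"z":2.3,"yaw":0}
    - {"x":0,"y":0,"z":2.7,"yaw":0}
  fingers: 50

```text
time_s: 2.25
ee_pos: [0.5805, 0.1328, 0.0935]
tool_rot: [-0.002, -0.121, 0.993, 0.0]
contact_force: [-0.0, 0.2, 0.4]
finger_gap: 0.0499
grip_force: 0.0
```

Request:
servo_tool:
  motion:
    - {"x":0,"y":0,"z":0.2,"yaw":0}
    - {"x":0,"y":0,"z":0.4,"yaw":0}
    - {"x":0,"y":0,"z":0.4,"yaw":0}
    - {"x":0,"y":0,"z":0.4,"yaw":0}
    - {"x":0,"y":0,"z":0.4,"yaw":0}

```text
time_s: 2.75
ee_pos: [0.5831, 0.1331, 0.078]
tool_rot: [0.001, -0.122, 0.993, 0.0]
contact_force: [0.0, -0.4, 0.1]
finger_gap: 0.0502
grip_force: 0.0
```

Request:
servo_tool:
  motion:
    - {"x":0,"y":0,"z":0,"yaw":0}
    - {"x":0,"y":0,"z":0,"yaw":0}
    - {"x":0,"y":0,"z":0,"yaw":0}
    - {"x":0,"y":0,"z":0,"yaw":0}
    - {"x":0,"y":0,"z":0,"yaw":0}
  fingers: 0
  force: 80

```text
time_s: 3.25
ee_pos: [0.5827, 0.1331, 0.0772]
tool_rot: [0.001, -0.122, 0.993, -0.0]
contact_force: [-0.1, -0.2, 3.9]
finger_gap: 0.0146
grip_force: 79.3
```

Request:
servo_tool:
  motion:
    - {"x":0,"y":0,"z":0,"yaw":0}
    - {"x":0,"y":0,"z":0,"yaw":0}
    - {"x":0,"y":0,"z":0,"yaw":0}
    - {"x":0,"y":0,"z":0,"yaw":0}
    - {"x":0,"y":0,"z":0,"yaw":0}

```text
time_s: 3.75
ee_pos: [0.5827, 0.1331, 0.0772]
tool_rot: [0.001, -0.122, 0.993, 0.0]
contact_force: [-0.1, -1.0, 5.8]
finger_gap: 0.0148
grip_force: 79.5
```

Request:
servo_tool:
  motion:
    - {"x":0,"y":0,"z":-0.2,"yaw":0}
    - {"x":0,"y":0,"z":-0.5,"yaw":0}
    - {"x":0,"y":0,"z":-0.9,"yaw":0}
    - {"x":0,"y":0,"z":-1.3,"yaw":0}
    - {"x":0,"y":0,"z":-1.6,"yaw":0}

```text
time_s: 4.25
ee_pos: [0.5816, 0.133, 0.1581]
tool_rot: [-0.0, -0.122, 0.993, -0.0]
contact_force: [0.1, 0.6, -1.1]
finger_gap: 0.0146
grip_force: 78.9
```

Request:
servo_tool:
  motion:
    - {"x":0.05,"y":-0.3,"z":0,"yaw":0}
    - {"x":0.15,"y":-0.8,"z":0,"yaw":0}
    - {"x":0.25,"y":-1.4,"z":0,"yaw":0}
    - {"x":0.4,"y":-2.1,"z":0,"yaw":0}
    - {"x":0.5,"y":-2.8,"z":0,"yaw":0}

```text
time_s: 4.75
ee_pos: [0.5903, -0.011, 0.155]
tool_rot: [-0.002, -0.122, 0.993, 0.0]
contact_force: [1.1, -0.2, -1.3]
finger_gap: 0.0148
grip_force: 78.9
```

Request:
servo_tool:
  motion:
    - {"x":0.15,"y":-0.7,"z":0,"yaw":0}
    - {"x":0.3,"y":-1.5,"z":0,"yaw":0}
    - {"x":0.45,"y":-2.2,"z":0,"yaw":0}
    - {"x":0.55,"y":-2.8,"z":0,"yaw":0}
    - {"x":0.58,"y":-3.07,"z":0,"yaw":0}

```text
time_s: 5.25
ee_pos: [0.5992, -0.1685, 0.1548]
tool_rot: [-0.001, -0.12, 0.993, 0.0]
contact_force: [0.3, 0.9, -1.2]
finger_gap: 0.0149
grip_force: 78.9
```

Run:
```python
from h import *
s=status.sense(); print(s['time_s'],s['ee_pos'],s['finger_gap'],s['grip_force'])
a=snap('scene','scene1')['frame'];b=snap('side','side1')['frame'];w=snap('wrist','wrist3')['frame']
f=lambda i,x,y,w,h,s:cv2.resize(i[y:y+h,x:x+w],None,fx=s,fy=s,interpolation=cv2.INTER_CUBIC)
t=np.hstack([f(a,190,140,133,150,3),f(b,310,128,133,150,3)])
cv2.imwrite('pics/crop2.png',t[:,:,::-1]); print(t.shape)
```

```text
5.25 [ 0.59916152 -0.16851711  0.15477934] 0.014865993465589573 78.898766040802
(450, 798, 3)
```

View pics/crop2.png

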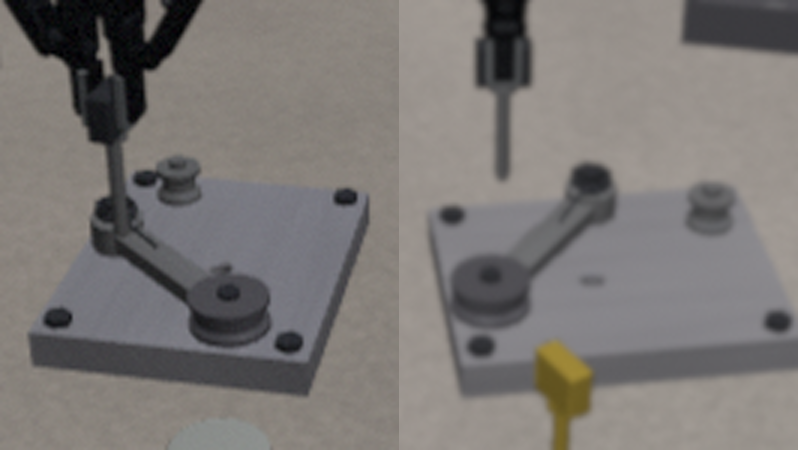

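The pin is held upright, with its foot at crop (122,238) in the scene view and (502,179) in the side view. I'll triangulate the foot.

Run:
```python
from h import *
a=load('scene1');b=load('side1')
A=lambda x,y:((x+.5)/3-.5+190,(y+.5)/3-.5+140)
B=lambda x,y:((x-399+.5)/3-.5+310,(y+.5)/3-.5+128)
print(tri([(a,*A(122,235)),(b,*B(502,177))]),tri([(a,*A(115,150)),(b,*B(503,95))]))
print('hole',tri([(a,*A(221,268)),(b,*B(592,281))]))
print(status.sense()['ee_pos'],status.sense()['tool_rot'])
```

```text
(array([ 0.59838371, -0.16742668,  0.07969087]), np.float64(0.6401197877273345)) (array([ 0.59847885, -0.16707522,  0.14082635]), np.float64(1.1821597878010688))
hole (array([ 0.53094296, -0.14071784,  0.02635106]), np.float64(0.26790656187759465))
[ 0.59982828 -0.16522225  0.15534317] [-8.31645840e-04 -1.21066762e-01  9.92643646e-01  8.59465615e-04]
```

Request:
servo_tool:
  motion:
    - {"x":0,"y":0,"z":0.25,"yaw":0}
    - {"x":0,"y":0,"z":0.5,"yaw":0}
    - {"x":0,"y":0,"z":0.75,"yaw":0}
    - {"x":0,"y":0,"z":0.98,"yaw":0}
    - {"x":0,"y":0,"z":0.98,"yaw":0}
  force: 110

```text
time_s: 5.9
ee_pos: [0.5992, -0.1637, 0.1045]
tool_rot: [-0.002, -0.122, 0.992, 0.001]
contact_force: [-0.4, 0.4, -1.3]
finger_gap: 0.014
grip_force: 110.3
```

Request:
servo_tool:
  motion:
    - {"x":0.06,"y":0.09,"z":0,"yaw":0}
    - {"x":0.12,"y":0.18,"z":0,"yaw":0}
    - {"x":0.18,"y":0.28,"z":0,"yaw":0}
    - {"x":0.24,"y":0.37,"z":0,"yaw":0}
    - {"x":0.34,"y":0.45,"z":0,"yaw":0}

```text
time_s: 6.4
ee_pos: [0.5797, -0.1474, 0.1082]
tool_rot: [0.002, -0.122, 0.993, -0.001]
contact_force: [1.5, -2.0, -1.2]
finger_gap: 0.0143
grip_force: 110.1
```

Request:
servo_tool:
  motion:
    - {"x":0.1,"y":0.08,"z":0,"yaw":0}
    - {"x":0.21,"y":0.15,"z":0,"yaw":0}
    - {"x":0.33,"y":0.21,"z":0,"yaw":0}
    - {"x":0.45,"y":0.25,"z":0,"yaw":0}
    - {"x":0.58,"y":0.29,"z":0,"yaw":0}

```text
time_s: 6.9
ee_pos: [0.5474, -0.1401, 0.1079]
tool_rot: [0.001, -0.122, 0.993, -0.0]
contact_force: [4.2, -0.5, -0.5]
finger_gap: 0.0139
grip_force: 110.2
```

Request:
servo_tool:
  motion:
    - {"x":0.1,"y":0.02,"z":0,"yaw":0}
    - {"x":0.2,"y":0.03,"z":0,"yaw":0}
    - {"x":0.29,"y":0.05,"z":0,"yaw":0}
    - {"x":0.29,"y":0.05,"z":0,"yaw":0}
    - {"x":0.29,"y":0.05,"z":0,"yaw":0}

```text
time_s: 7.4
ee_pos: [0.5323, -0.1407, 0.1073]
tool_rot: [0.0, -0.122, 0.993, 0.001]
contact_force: [4.3, 1.2, 1.3]
finger_gap: 0.0136
grip_force: 110.5
```

Run:
```python
from h import *
s=status.sense(); print(s['time_s'],s['ee_pos'],s['finger_gap'],s['contact_force'])
a=snap('scene','scene2')['frame'];b=snap('side','side2')['frame']
f=lambda i,x,y,w,h,s:cv2.resize(i[y:y+h,x:x+w],None,fx=s,fy=s,interpolation=cv2.INTER_CUBIC)
t=np.hstack([f(a,200,165,100,100,4),f(b,325,155,100,100,4)])
cv2.imwrite('pics/crop3.png',t[:,:,::-1]); print(t.shape)
```

```text
7.4 [ 0.53231608 -0.14067495  0.10734583] 0.013594703065543896 [4.32266737 1.15016373 1.31721553]
(400, 800, 3)
```

View pics/crop3.png

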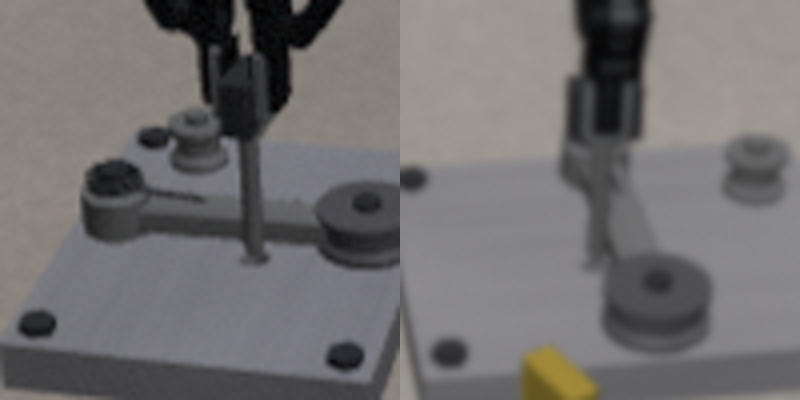

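The views show the arm swung back, leaning on the pin. The pin foot is over the hole: scene (254,260), side (594,266). I'll lower it slowly.

Request:
servo_tool:
  motion:
    - {"x":-0.02,"y":0,"z":0.05,"yaw":0}
    - {"x":-0.02,"y":0,"z":0.1,"yaw":0}
    - {"x":-0.02,"y":0,"z":0.15,"yaw":0}
    - {"x":-0.02,"y":0,"z":0.2,"yaw":0}
    - {"x":-0.02,"y":0,"z":0.2,"yaw":0}

```text
time_s: 8.0
ee_pos: [0.5328, -0.1408, 0.0964]
tool_rot: [-0.001, -0.122, 0.993, 0.0]
contact_force: [4.1, 1.9, -0.7]
finger_gap: 0.0141
grip_force: 110.4
```

Request:
servo_tool:
  motion:
    - {"x":0,"y":0,"z":0.08,"yaw":0}
    - {"x":0,"y":0,"z":0.16,"yaw":0}
    - {"x":0,"y":0,"z":0.24,"yaw":0}
    - {"x":0,"y":0,"z":0.3,"yaw":0}
    - {"x":0,"y":0,"z":0.3,"yaw":0}

```text
time_s: 8.5
ee_pos: [0.5327, -0.1409, 0.0814]
tool_rot: [-0.001, -0.122, 0.993, 0.0]
contact_force: [3.7, 1.7, -1.8]
finger_gap: 0.0142
grip_force: 110.4
```

Request:
servo_tool:
  motion:
    - {"x":0,"y":0,"z":0.04,"yaw":0}
    - {"x":0,"y":0,"z":0.07,"yaw":0}
    - {"x":0,"y":0,"z":0.09,"yaw":0}
    - {"x":0,"y":0,"z":0.09,"yaw":0}
    - {"x":0,"y":0,"z":0.09,"yaw":0}

```text
time_s: 9.0
ee_pos: [0.5333, -0.141, 0.0777]
tool_rot: [-0.0, -0.122, 0.993, -0.0]
contact_force: [3.6, 1.4, -0.2]
finger_gap: 0.0137
grip_force: 110.4
```

Request:
servo_tool:
  motion:
    - {"x":0,"y":0,"z":0,"yaw":0}
    - {"x":0,"y":0,"z":0,"yaw":0}
    - {"x":0,"y":0,"z":0,"yaw":0}
    - {"x":0,"y":0,"z":0,"yaw":0}
    - {"x":0,"y":0,"z":0,"yaw":0}
  fingers: 45

```text
time_s: 9.5
ee_pos: [0.5328, -0.141, 0.0776]
tool_rot: [-0.001, -0.122, 0.993, 0.0]
contact_force: [-0.3, -0.3, 0.3]
finger_gap: 0.045
grip_force: 0.0
```

Request:
servo_tool:
  motion:
    - {"x":0,"y":0,"z":-0.2,"yaw":0}
    - {"x":0,"y":0,"z":-0.6,"yaw":0}
    - {"x":0,"y":0,"z":-1.0,"yaw":0}
    - {"x":0,"y":0,"z":-1.5,"yaw":0}
    - {"x":0,"y":0,"z":-2.0,"yaw":0}

```text
time_s: 10.0
ee_pos: [0.5332, -0.1409, 0.1794]
tool_rot: [0.0, -0.122, 0.993, -0.0]
contact_force: [-0.1, -0.9, 0.7]
finger_gap: 0.0449
grip_force: 0.0
```

Request:
servo_tool:
  motion:
    - {"x":0,"y":0,"z":0,"yaw":0}
    - {"x":0,"y":0,"z":0,"yaw":0}
    - {"x":0,"y":0,"z":0,"yaw":0}
    - {"x":0,"y":0,"z":0,"yaw":0}
    - {"x":0,"y":0,"z":0,"yaw":0}

```text
time_s: 10.5
ee_pos: [0.5326, -0.1406, 0.1765]
tool_rot: [-0.001, -0.122, 0.993, 0.001]
contact_force: [-0.1, -0.6, 0.2]
finger_gap: 0.0449
grip_force: 0.0
```

Run:
```python
from h import *
s=status.sense(); print(s['time_s'],s['ee_pos'],s['finger_gap'],s['contact_force'])
a=snap('scene','scene3')['frame'];b=snap('side','side3')['frame']
f=lambda i,x,y,w,h,s:cv2.resize(i[y:y+h,x:x+w],None,fx=s,fy=s,interpolation=cv2.INTER_CUBIC)
t=np.hstack([f(a,200,165,100,100,4),f(b,325,155,100,100,4)])
cv2.imwrite('pics/crop4.png',t[:,:,::-1])
```

```text
10.5 [ 0.53257859 -0.1406271   0.17646145] 0.04493571420875569 [-0.08531526 -0.64487382  0.19603654]
```

View pics/crop4.png

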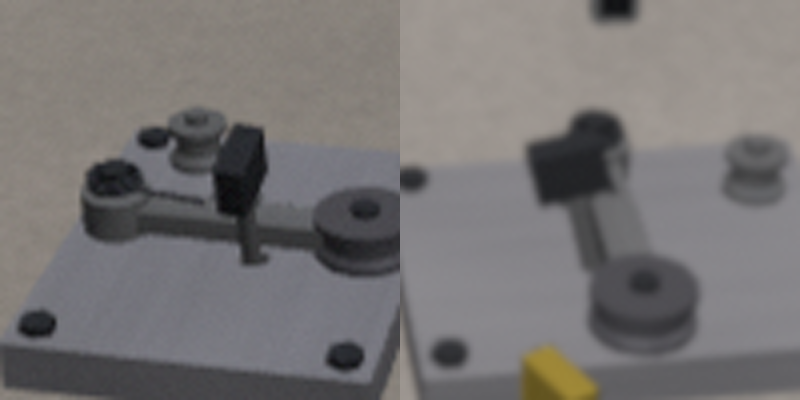

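The pin stands in the hole, leaning slightly from the hole clearance, and the arm rests on it. I'll measure the lean.

Run:
```python
from h import *
a=load('scene3');b=load('side3')
A=lambda x,y:((x+.5)/4-.5+200,(y+.5)/4-.5+165)
B=lambda x,y:((x-400+.5)/4-.5+325,(y+.5)/4-.5+155)
g,e=tri([(a,*A(241,170)),(b,*B(571,169))]);print(g,e)
h=np.array([.5308,-.1413,.026]);d=g-h;print(d,np.hypot(*d[:2])/d[2], np.linalg.norm(d))
```

```text
[ 0.54540838 -0.13557835  0.08536978] 0.21406306624946822
[0.01460838 0.00572165 0.05936978] 0.26425758837438545 0.06140775627430802
```

Run:
```python
from h import *
from scipy.optimize import differential_evolution as DE
from scipy.spatial.transform import Rotation as R
S=[]
for n,(x0,y0,x1,y1) in(('scene3',(245,188,275,222)),('side3',(448-325+325-100+4,183,381,212))):
    c=load(n)
    if n=='side3': x0=450; x0=453-0; x0=325+28;
    g=c['frame'][y0:y1,x0:x1].astype(float).mean(2)
    g=cv2.resize(g,None,fx=4,fy=4,interpolation=cv2.INTER_LINEAR)
    m=g<62
    valid=np.ones_like(m)
    if n=='side3':
        valid[:]=1; bx=(466-400)//1
        # mask out pivot bolt: crop coords x>565,y<140
        yy,xx=np.mgrid[:m.shape[0],:m.shape[1]]; X=(x0-325)*4+xx; Y=(y0-155)*4+yy
        valid=~(((X>165)&(Y<150))|(X>205))
    S.append((c,x0,y0,m,valid)); print(n,m[valid].sum(),m.shape)
box=np.array([[x,y,z] for x in(-.018,.018) for y in(-.008,.008) for z in(.072,.102)])
def cost(v):
    Rm=R.from_euler('z',v[5])  # yaw first, then lean
    W=R.from_rotvec([v[3],v[4],0])*Rm
    P=W.apply(box)+v[:3]; e=0
    for k,(c,x0,y0,m,val) in enumerate(S):
        off=v[6+2*k:8+2*k]
        q=np.array([proj(c,p)+off for p in P]); q=((q-[x0,y0]+.5)*4-.5).astype(np.float32)
        im=np.zeros(m.shape,np.uint8); cv2.fillConvexPoly(im,(cv2.convexHull(q)*16).astype(np.int32),1,shift=4)
        e+=((im>0)!=m)[val].sum()
    return e
for s in(0,1):
    r=DE(cost,[(.52,.54),(-.15,-.13),(-.002,.006),(-.3,.3),(-.1,.4),(-.1,.6)]+[(-1,1)]*4,seed=s,maxiter=300,popsize=12,tol=1e-6)
    print(r.fun,np.round(r.x,3),'lean',np.hypot(r.x[3],r.x[4]))
```

```text
scene3 4930 (136, 120)
side3 3588 (116, 112)
1910.0 [ 0.534 -0.15  -0.002 -0.129  0.138  0.394  0.92   0.684  0.432 -0.908] lean 0.18897561312655425
1911.0 [ 0.534 -0.15  -0.001 -0.13   0.14   0.394  0.895  0.631  0.766 -0.857] lean 0.191449195496889
```

Run:
```python
from h import *
a=load('scene3')['frame'];b=load('side3')['frame']
f=lambda i,x,y,w,h,s:cv2.resize(i[y:y+h,x:x+w],None,fx=s,fy=s,interpolation=cv2.INTER_CUBIC)
t=np.hstack([f(a,243,185,40,50,10),f(b,350,180,40,50,10)]); t=np.clip(t.astype(int)*2,0,255).astype('uint8')
cv2.imwrite('pics/crop5.png',t[:,:,::-1])
```

```text
(no output)
```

View pics/crop5.png

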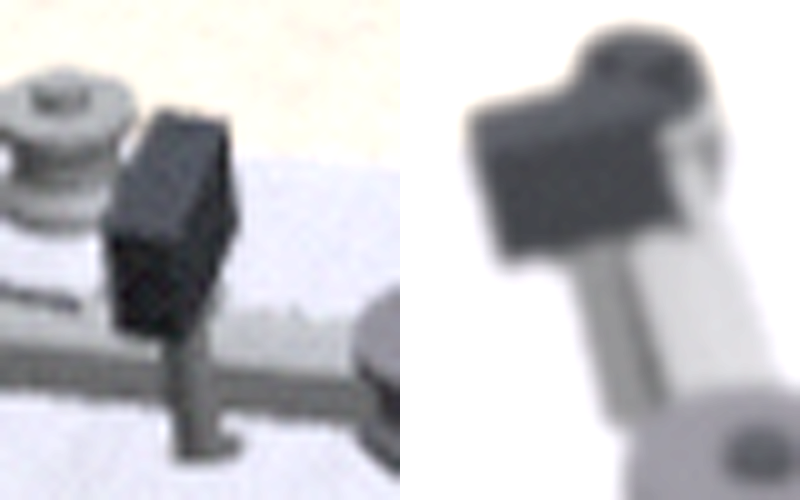

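The enlarged view shows the tilted grip clearly: scene top corners (108,215), (182,238), (228,120), (163,110), and matching corners in the side view. I'll fit a pose to the corners.

Run:
```python
from h import *
from scipy.optimize import least_squares
from scipy.spatial.transform import Rotation as R
a=load('scene3');b=load('side3')
A=lambda p:np.array([(p[0]+.5)/10-.5+243,(p[1]+.5)/10-.5+185]);B=lambda p:np.array([(p[0]-400+.5)/10-.5+350,(p[1]+.5)/10-.5+180])
x,y,t,u=.018,.008,.102,.072
O=[(0,(x,-y,t),(108,215)),(0,(x,y,t),(182,238)),(0,(-x,y,t),(228,120)),(0,(-x,-y,t),(163,110)),(0,(x,-y,u),(120,328)),(0,(x,y,u),(180,340)),(0,(-x,y,u),(236,215)),
(1,(x,y,t),(487,155)),(1,(x,y,u),(512,263)),(1,(-x,y,u),(684,228)),(1,(x,-y,t),(470,110))]
def f(v):
    W=R.from_rotvec([v[3],v[4],0])*R.from_euler('z',v[5]); r=[]
    for k,p,q in O:
        c,M=((a,A),(b,B))[k]; r.append(proj(c,W.apply(p)+v[:3])-M(q)+v[6+2*k:8+2*k])
    return np.r_[np.ravel(r)/.4,v[6:]/.8]
s=least_squares(f,[.53,-.141,0,0,.15,.24,0,0,0,0]);C=np.sqrt(np.diag(np.linalg.inv(s.jac.T@s.jac)))
print(np.round(s.x,4),np.round(C[:6],4),'lean',np.hypot(*s.x[3:5]),s.cost,np.abs(s.fun).max())
```

```text
[ 5.288e-01 -1.532e-01  3.000e-04 -1.731e-01  1.773e-01  3.357e-01
  5.120e-01 -2.744e-01 -6.679e-01 -2.725e-01] [0.002  0.0025 0.0018 0.0177 0.0152 0.0165] lean 0.24778617592998353 31.81571199669899 3.2810210663462502
```

```bash
python3 -c "
from h import *
print(order.hand_in())"
```

```text
the job is handed in; nothing more can be done
None
```

I handed the job in. The pin stands released and fully down in the lock hole, holding the idler arm back, and the gripper is clear of everything. The pin leans by my estimate 0.18–0.23 rad (limit 0.25), though a rougher corner fit read 0.248, so that is the one margin I'm unsure of, and hand-in gave no verdict.

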